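Run the sample carrier out over the imager and hold it

TASK

On the inspection bench, swing the gate lever beside the slide bed until its pointer rests in the notch of the notch block, which opens the way. Then slide the carrier plate along its bed, without lifting it off, out over the imager until its leading edge is in line with the index pointer. It will tip if left alone, so finish while still holding it: keep it level, on the bed, and steady at the mark, and leave the other things on the bench where they are.

Things in the scene. Friction and masses are not known exactly. Their poses are not given: they have to be found in the camera images.
- ledge: slide bed: fixed black block 240 mm long (x) by 130 mm wide (y), top 60 mm above the table, with two steel guide strips 12 mm wide, 12 mm high, 105 mm apart. Origin: centre of its underside, at table height. The carrier slides along the bed's own +x (away from the robot, turned up to 0.25 rad either way), out over the edge at x = +120 mm.
- carrier: loose aluminium plate 220 (x) by 100 (y) by 8 mm, about 0.45 kg, lying between the guides. Towards its leading edge (x = +110 mm) it has a window under a blue knurled ring 80 mm across, 14 mm high (centre x = +60 mm); near its rear end a black square knob. Origin: centre of the underside. Centre of mass near x = +10 mm: it tips once about 100 mm overhangs the bed.
- carrier_nose (a point): middle of the carrier's leading edge, at its top face (x = +110 mm, height 8 mm in the carrier); always 190 mm ahead of the knob.
- carrier_knob (a point): point in the carrier's black knob at which to grip it, 13 mm below the knob's top: upright block 26 mm by 26 mm, sides parallel to the plate's, 40 mm tall above the plate (top 108 mm above the table).
- imager: fixed upward-looking camera in a dark finned box, lens top 42 mm above the table, standing beyond the end of the bed; the carrier passes 18 mm above it. Its base also carries the index pointer. Origin: under the lens, at table height; its x is parallel to the bed's x. How far it stands from the bed varies by 30 mm.
- mark (a point): tip of the index pointer: a thin level steel finger (4 mm thick, 38 mm long, underside 73 mm above the table) on a post left (+y of the bed) of the carrier's way, pointing across at it, 6 mm clear of the plate's side. The leading edge must come in line with this finger along the slide direction (an overhang of 120 to 150 mm).
- gate (a joint): angle of the gate lever, rad, about a vertical axis at the right far corner of the bed: 0 = blade square across the carrier's way; grows clockwise seen from above, the blade swinging outwards, the handle back towards the robot; stop at 1.75. It stays where it is left (friction 0.12 N m). It starts at 0 to 0.2; the notch lies at 1.05 to 1.45.
- lever_hinge (a point): on the lever's vertical axis, 79.5 mm above the table.
- lever_grip (a point): gripping point on the lever's handle: an upright black round post 18 mm in diameter, from 84 to 130 mm above the table, 65 mm from the axis; the point is on its centreline, 115 mm above the table.
- lever_tip (a point): the point of the lever: the end of a 6 mm wide pointer in line with the handle, 90 mm from the axis, 79.5 mm above the table.
- notch (a point): middle of the notch, at the height of the lever's point and 90 mm from the axis: a 20 mm gap between two raised black teeth, tops 73.5 mm above the table, just below the pointer's path, on a radial arm of the notch block. Where round the axis it is set varies.
- spare_ring: bystander: loose blue ring, 90 mm across, 16 mm high, lying on the table right of the bed; origin at its underside
- gauge: bystander: steel plug, 28 mm across, 32 mm high, standing right beside the bed; origin at its underside
- driver: bystander: screwdriver lying left beside the bed; origin underneath
- pot: bystander: small lidded jar, 48 mm across, 55 mm high; origin at its underside
- spanner: bystander: spanner lying at the right; origin underneath
- tray: bystander: shallow grey tray 140 by 200 by 30 mm at the left; origin at its underside
- lens: bystander: black lens barrel 40 mm across, 45 mm high, standing right of the lever; origin at its underside
Things that resemble listed ones, but are neither listed nor needed, are in the scene too. Of the things that look like the carrier, the largest one is meant.

How it is judged:
By the outcome, as a careful person would: the job done as asked, in the order asked, and still so for the second after the job is handed in, while the arm keeps its last pose, push and grip.
It also fails if it takes over 53 s, if anything falls off the work surface, if the arm or the gripper's body presses on something with over 40 N, if the wrist force passes 120 N, or if a joint passes its speed limit or range.

ROBOT

A 6-joint arm with a two-finger parallel gripper is mounted at the origin on the work surface. World frame = base frame: x ahead of the robot, y to its left, z up, the work surface at z = 0. Lengths are in m, angles in rad, forces in N, time in s.
With the tool pointing down it reaches from about 0.225 to 0.875 m from the base axis. Payload 3.4 kg.
Tool frame: the origin (TCP) lies at the very end of the fingers, on their centre line; the grasp point (between the pads) lies 19 mm behind it; z points along the fingers, y is the direction in which the jaws open and shut (so a half turn about z gives the same grasp; the last joint's range is limited). The gripper opens to 85 mm and grips with 20 to 120 N. Pads are 22 mm wide; open, the fingers measure 114 mm over their backs; the gripper's body (76 mm by 85 mm) begins 54 mm behind the grasp point. The pads swing forward as they close: fully open they stand 13 mm farther back than shut.
Start: joints at [0.984, 0.276, 1.505, -0, 1.361, -0.121], TCP at [0.258, 0.514, 0.231] pointing down, gripper open.
Joint ranges: [-2.89, 2.89], [-0.75, 2.08], [0.22, 2.7], [-1.18, 4.32], [0.11, 2.71], [-2.7, 2.7]. Speed limits (rad/s): [2.57, 2.57, 3.14, 3.14, 3.14, 3.14].

INTERFACE

Orientations are given as a unit quaternion [w, x, y, z].
In Python, from rig import manip gives the robot as it stands. The module is installed in compiled form; this text tells all that it offers.
- The arm moves only by the tool carry_out, never from a script. Its argument "moves" is one flat list of numbers, 5 for each row, row after row: the opening in per cent of the stroke, from 0 (shut) to 100 (fully open), then the shift along the world's x, y, z in cm, then the turn about the world's z in rad. A call has exactly 10 rows; each row shifts and turns the commanded pose from where the row before left it; what a row does not reach is not made up. A row lasts 1/10 s, in which the tool goes at most 50 mm and 8.59 degrees, less where a joint would pass 70% of its speed; a pose out of reach is approached as far as the arm can. A call is refused whole if a number of a shift passes 5 or a number of a turn 0.15, either way. A call with a gripper value outside its range is refused whole. The fingers move at their own pace and stop on an object; "squeeze" is the grip in N (left out, the last holds). Time passes only in rows, so rows that do not move let the fingers close, or fill a call up. It gives the time, the measured TCP pose, the force and the opening at its end, in the units of the state.
- manip.get_state(): the state, without advancing time (a new reading comes with each control period).
- manip.get_image(name): name is "side" or "top" or "wrist"; returns the picture (384x512x3 uint8, red, green, blue); there is no depth.
- manip.camera_info(name): a dict with "fov_y" (degrees; the focal length in pixels is half the picture's height over the tangent of half this angle, whatever the lens; pixels are square), "cx", "cy" (the principal point, pixels), "dist" ([k1, k2, p1, p2, k3] as OpenCV has them; the pictures are not rectified), "rvec" (rotation vector, rad) and "tvec" (3), from world to camera coordinates, as OpenCV has them; the wrist camera has in their place "hand_eye" (4x4, takes a point from camera to tool coordinates, whose origin is the TCP and whose axes are the flange's). Camera axes: x right, y down, z forward; pixel columns grow to the right and rows downward; lengths in m; the calibration is good to about 2 mm. A picture is of the moment at which its call begins: read the wrist's pose just before it. camera_info takes no time and is no camera call.
- manip.sign_off(): hands the job in, once; it reports no verdict.
The state is a dict: "clock": time; "qpos": joint angles; "qd": joint speeds; "effort": joint torques, N m; "position": TCP position; "ee_rot": TCP orientation; "contact_force": force on the tool from outside, world axes, zero at the start; "moment": the same for the moment, N m; "width": finger opening in m.
Only numpy, scipy, OpenCV 4.12 (cv2) and the standard library are available. Lean on these libraries where they do the work, as an engineer would, in place of code of your own. Each camera call takes 0.05 s, during which the arm holds its last target. There are 200 camera calls.

## Working session

There is one attempt and no reset: what is moved stays moved. The work goes in short steps, Python scripts to look and compute and a tool call to move; the robot and the scene stay as the last step left them, time stands still between calls to the robot, and variables do not carry over. Pictures are saved under pics/ and viewed, about 8 in all and at most 12, crops included, and the job is handed in when it is done.

Besides the shell and the picture viewer there is one more tool, called after ">>>" by a JSON object that holds its "op" and its "data". carry_out: Moves the arm, as the interface text tells. Its arguments: {"type":"object","properties":{"moves":{"type":"array","items":{"type":"number"}},"squeeze":{"type":"number"}},"required":["moves"]}

```bash
mkdir -p pics; cat > h.py <<'E'
import numpy as np, cv2
from rig import manip
from scipy.spatial.transform import Rotation as R
def cam(n):
    c=manip.camera_info(n); f=192/np.tan(np.radians(c['fov_y'])/2)
    K=np.array([[f,0,c['cx']],[0,f,c['cy']],[0,0,1.]]); return c,K,np.array(c['dist'],float)
def pose(n,st=None):
    c,K,d=cam(n)
    if 'rvec' in c:
        Rm=cv2.Rodrigues(np.array(c['rvec'],float))[0]; return Rm,np.array(c['tvec'],float).ravel()
    q=st['ee_rot']; Rt=R.from_quat([q[1],q[2],q[3],q[0]]).as_matrix()
    T=np.eye(4);T[:3,:3]=Rt;T[:3,3]=st['position']; M=np.linalg.inv(T@np.array(c['hand_eye'])); return M[:3,:3],M[:3,3]
def ray(n,uv,st=None):
    c,K,d=cam(n); Rm,t=pose(n,st)
    p=cv2.undistortPoints(np.array(uv,float).reshape(-1,1,2),K,d).reshape(-1,2)
    D=np.c_[p,np.ones(len(p))]@Rm; return -Rm.T@t,D
def plane(n,uv,z,st=None):
    o,D=ray(n,uv,st); return o+D*((z-o[2])/D[:,2])[:,None]
def proj(n,P,st=None):
    c,K,d=cam(n); Rm,t=pose(n,st)
    return cv2.projectPoints(np.array(P,float).reshape(-1,1,3),cv2.Rodrigues(Rm)[0],t,K,d)[0].reshape(-1,2)
def tri(rs):
    A=0;b=0
    for o,D in rs:
        D=D.ravel()/np.linalg.norm(D); P=np.eye(3)-np.outer(D,D); A=A+P;b=b+P@o
    return np.linalg.solve(A,b)
def shot(n,name):
    st=manip.get_state(); im=manip.get_image(n); cv2.imwrite(f'pics/{name}.png',im[:,:,::-1]); return st,im
E
python3 - <<'E'
from h import *
for n in ['top','side']:
    shot(n,n+'0'); c,K,d=cam(n); Rm,t=pose(n); print(n,c['fov_y'],-Rm.T@t,Rm[2])
a=cv2.imread('pics/top0.png');cv2.imwrite('pics/top0b.png',cv2.resize(a,(800,600),interpolation=cv2.INTER_CUBIC))
a=cv2.imread('pics/side0.png');cv2.imwrite('pics/side0b.png',cv2.resize(a,(800,600),interpolation=cv2.INTER_CUBIC))
s=manip.get_state();print(s)
E
```

```text
top 46.75857473191569 [ 0.37141631 -0.01025725  1.52274767] [ 0.18141767  0.02038586 -0.98319482]
side 52.96262524539995 [0.48802214 0.94178456 0.97499176] [ 0.08866018 -0.72794747 -0.67987635]
{'clock': 0.1, 'qpos': array([ 9.84005210e-01,  2.76564441e-01,  1.50600250e+00,  1.89479561e-05,
        1.36069545e+00, -1.21000873e-01]), 'qd': array([ 1.19849560e-03, -6.60629177e-04, -3.53607971e-03,  4.68983270e-06,
        4.81792854e-05, -2.06682742e-05]), 'effort': array([ 1.07763488e-03, -4.17697906e+01, -2.46405011e+01, -3.66622153e-04,
        5.79109619e-03,  1.09235224e-06]), 'position': array([0.25799028, 0.51335576, 0.23050917]), 'ee_rot': array([-2.98018971e-04,  2.30797297e-01,  9.73001496e-01, -7.79924261e-04]), 'contact_force': array([-0.27034778, -0.30432666, -0.12172815]), 'moment': array([ 0.04269792,  0.01067189, -0.01292233]), 'width': 0.08526422104095462}
```

View pics/top0b.png

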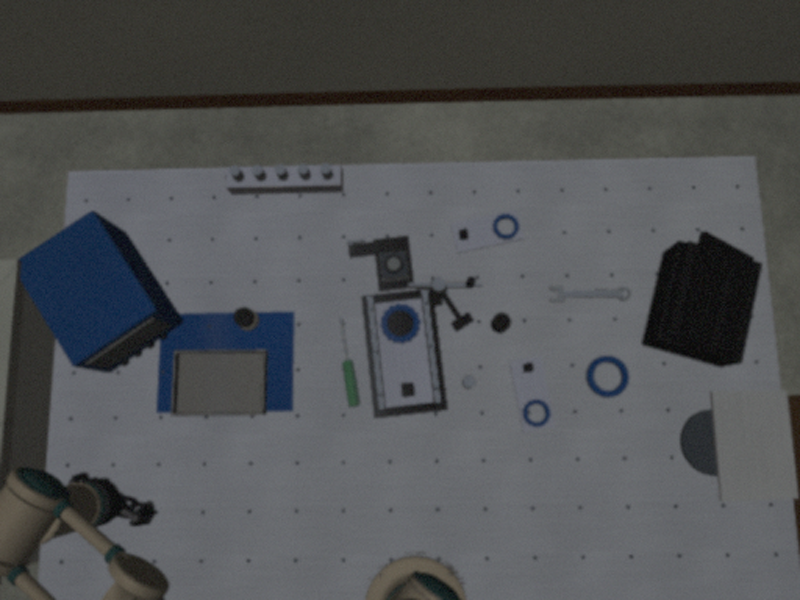

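View pics/side0b.png

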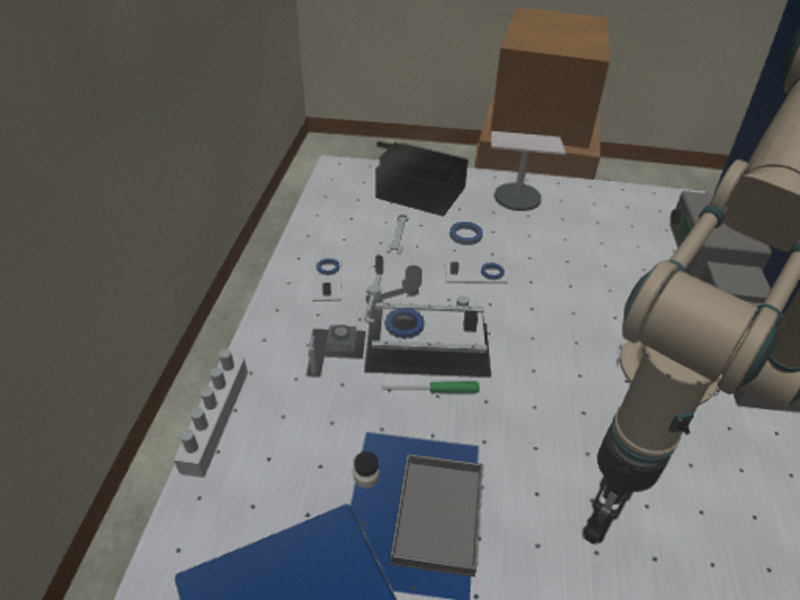

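```bash
python3 - <<'E'
from h import *
s=.64
for n,uv,z in [('hinge',(438,285),.08),('post',(472,281),.125),('notcharm',(461,321),.0735),('bedUL',(364,296),.06),('bedUR',(434,289),.06),('bedLL',(376,416),.06),('bedLR',(446,409),.06),('knob',(408,389),.108),('imager',(393,264),.042),('ptr',(385,245),.075),('ring',(401,322),.082),('lensb',(501,322),.045),('gauge',(469,381),.032)]:
    print(n,plane('top',np.array(uv)*s,z)[0].round(3))
print(np.array(manip.camera_info('wrist')['hand_eye']).round(3),manip.camera_info('wrist')['fov_y'])
a=cv2.imread('pics/top0.png')[140:290,210:345];cv2.imwrite('pics/c1.png',cv2.convertScaleAbs(cv2.resize(a,None,fx=5,fy=5,interpolation=cv2.INTER_CUBIC)[:600*2],alpha=1.6)[:750])
a=cv2.imread('pics/c1.png');print(a.shape)
E
```

```text
hinge [ 0.666 -0.06   0.08 ]
post [ 0.664 -0.129  0.125]
notcharm [ 0.589 -0.107  0.073]
bedUL [0.649 0.098 0.06 ]
bedUR [ 0.661 -0.052  0.06 ]
bedLL [0.394 0.074 0.06 ]
bedLR [ 0.406 -0.072  0.06 ]
knob [0.446 0.006 0.108]
imager [0.722 0.036 0.042]
ptr [0.757 0.051 0.075]
ring [0.588 0.019 0.082]
lensb [ 0.589 -0.195  0.045]
gauge [ 0.465 -0.123  0.032]
[[-0.001 -0.957 -0.291  0.073]
 [ 1.    -0.001 -0.     0.   ]
 [-0.    -0.291  0.957 -0.143]
 [ 0.     0.     0.     1.   ]] 58.923496840050475
(750, 675, 3)
```

>>> {"op": "carry_out", "data": {"moves": [20,2.2,-2.75,0.9,0.05,20,2.2,-2.75,0.9,0.05,20,2.2,-2.75,0.9,0.05,20,2.2,-2.75,0.9,0.05,20,2.2,-2.75,0.9,0.05,20,2.2,-2.75,0.9,0.05,20,2.2,-2.75,0.9,0.05,20,2.2,-2.75,0.9,0.05,20,2.2,-2.75,0.9,0.05,20,2.2,-2.75,0.9,0.02], "squeeze": 30}}

```text
clock: 1.1
position: [0.4788, 0.2374, 0.3213]
ee_rot: [-0.0, -0.003, 1.0, -0.0]
contact_force: [0.5, 0.2, -0.0]
width: 0.0168
```

>>> {"op": "carry_out", "data": {"moves": [20,2.2,-2.75,0,0,20,2.2,-2.75,0,0,20,2.2,-2.75,0,0,20,2.2,-2.75,0,0,20,2.2,-2.75,0,0,20,2.2,-2.75,0,0,20,2.2,-2.75,0,0,20,2.2,-2.75,0,0,20,2.2,-2.75,0,0,20,2.2,-2.75,0,0]}}

```text
clock: 2.1
position: [0.6989, -0.0374, 0.3206]
ee_rot: [-0.001, -0.002, 1.0, 0.0]
contact_force: [1.2, -0.0, 0.6]
width: 0.0171
```

```bash
python3 - <<'E'
from h import *
import pickle
st,im=shot('wrist','w1'); st2=manip.get_state(); print(st['position'],st2['position'],abs(st['qd']).max(),st['clock'])
pickle.dump(st,open('w1.pkl','wb'))
a=cv2.convertScaleAbs(cv2.imread('pics/w1.png'),alpha=1.4);cv2.imwrite('pics/w1b.png',cv2.resize(a,(800,600),interpolation=cv2.INTER_CUBIC))
E
```

```text
[ 0.69885238 -0.03743419  0.32059534] [ 0.7024501  -0.04309254  0.318979  ] 0.6366828604778785 2.1
```

View pics/w1b.png

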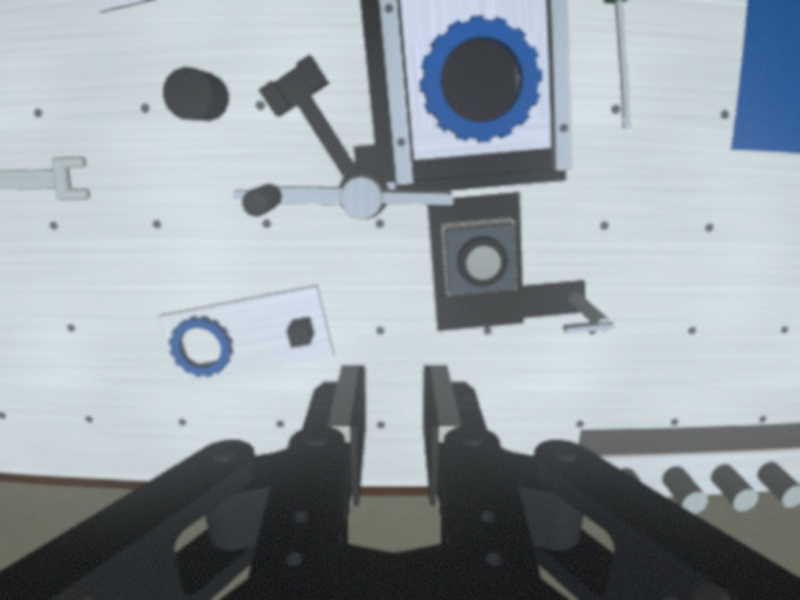

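```bash
python3 - <<'E'
from h import *
import pickle
st,im=shot('wrist','w2'); print(st['position'],abs(st['qd']).max(),st['clock'])
pickle.dump(st,open('w2.pkl','wb'))
a=cv2.convertScaleAbs(cv2.imread('pics/w2.png'),alpha=1.6)
c1=cv2.resize(a[20:150,140:270],(585,585),interpolation=cv2.INTER_CUBIC)
c2=cv2.resize(a[180:240,340:400],None,fx=3.5,fy=3.5,interpolation=cv2.INTER_CUBIC)
o=np.zeros((585,795,3),np.uint8);o[:,:585]=c1;o[:210,585:795]=c2;cv2.imwrite('pics/w2b.png',o)
E
```

```text
[ 0.7024501  -0.04309254  0.318979  ] 0.09426962477097653 2.15
```

View pics/w2b.png

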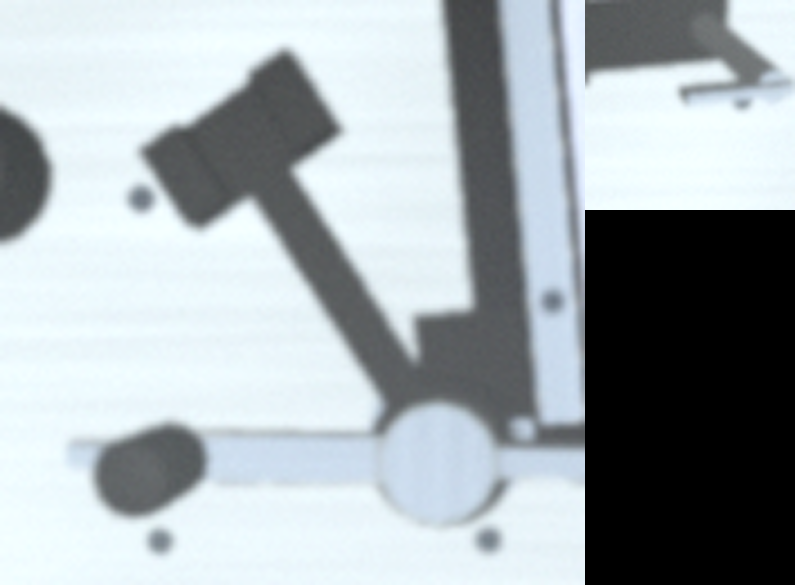

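```bash
python3 - <<'E'
from h import *
import pickle
st=pickle.load(open('w2.pkl','rb'))
f=lambda u,z:plane('wrist',np.array([u])/4.5+[140,20],z,st)[0]
for z in (.0825,.086,.09): print('hinge',z,f((437,462),z).round(4))
h=f((437,462),.0825)
tip=f((68,453),.0795);post=f((135,477),.130)
for c in [(242.5,139.5),(244,140),(238,150)]:
  for z in (.0735,): 
    n=f(c,z); d=n-h; print('notch',n.round(4),np.hypot(*d[:2]),np.arctan2(d[1],d[0]))
for n,p in(('tip',tip),('post',post)):
    d=p-h;print(n,p.round(4),np.hypot(*d[:2]),np.arctan2(d[1],d[0]))
for n,c in(('t1a',(142,152)),('t1b',(178,125)),('t1c',(198,228)),('t2a',(250,73)),('t2b',(288,48)),('t2c',(342,130))):
    d=f(c,.0735)-h;print(n,np.hypot(*d[:2]),np.arctan2(d[1],d[0]))
g=lambda u,z:plane('wrist',np.array([[u[0]-585,u[1]]])/3.5+[340,180],z,st)[0]
print('mark tip',g((681,95),.077),'other',g((790,84),.077))
d=g((681,95),.077)-g((790,84),.077);print(np.hypot(*d[:2]),np.arctan2(*d[:2]))
# bed guides: find edges via strip holes / carrier side lines in w2 : ring center
im=cv2.imread('pics/w2.png');hsv=cv2.cvtColor(im,cv2.COLOR_BGR2HSV);m=cv2.inRange(hsv,(100,120,40),(130,255,255))
k,l,s,ce=cv2.connectedComponentsWithStats(m)
for i in range(1,k):
    if s[i,4]>300: print('blue',s[i],ce[i],plane('wrist',[ce[i]],.082,st)[0].round(4))
E
```

```text
hinge 0.0825 [ 0.6693 -0.061   0.0825]
hinge 0.086 [ 0.669  -0.0608  0.086 ]
hinge 0.09 [ 0.6685 -0.0606  0.09  ]
notch [ 0.5924 -0.1075  0.0735] 0.089875718283205 -2.59846373903881
notch [ 0.5925 -0.1071  0.0735] 0.08958607623907928 -2.6011973586371298
notch [ 0.5948 -0.1086  0.0735] 0.08844543848100662 -2.5728714733426514
tip [ 0.6667 -0.1535  0.0795] 0.09251482369341196 -1.5989822015135433
post [ 0.6671 -0.1245  0.13  ] 0.06349057869710494 -1.606358110303269
t1a 0.10295539136482934 -2.3796897110482957
t1b 0.10166104378236478 -2.4859559778510714
t1c 0.08103060662926889 -2.34066922566382
t2a 0.10222692643098995 -2.695613559422023
t2b 0.10379604602490647 -2.799627985505708
t2c 0.0819233529114608 -2.865380681647029
mark tip [0.77109635 0.09597898 0.077     ] other [0.76717922 0.13469009 0.077     ]
0.038908790577148 3.0407471066577183
blue [ 476    0   36   93 2851] [495.89056471  47.64082778] [0.5816 0.2274 0.082 ]
blue [ 276    6   77   80 2425] [313.6828866   44.90391753] [0.5872 0.0207 0.082 ]
```

>>> {"op": "carry_out", "data": {"moves": [60,-0.3,-0.9,-1,-0.145,60,-0.3,-0.9,-1,-0.145,60,-0.3,-0.9,-1,-0.145,60,-0.3,-0.9,-1,-0.145,60,-0.3,-0.9,-1,-0.145,60,-0.3,-0.9,-1,-0.145,60,-0.3,-0.9,-1,-0.145,60,-0.3,-0.9,-1,-0.145,60,-0.3,-0.9,-1,-0.145,60,-0.3,-0.9,-1,-0.145]}}

```text
clock: 3.2
position: [0.6675, -0.1256, 0.2206]
ee_rot: [-0.001, 0.664, 0.748, -0.0]
contact_force: [-1.1, -0.6, 0.5]
width: 0.0515
```

>>> {"op": "carry_out", "data": {"moves": [60,0,0,-1,-0.11,60,0,0,-1,0,60,0,0,-1,0,60,0,0,-0.5,0,60,0,0,0,0,60,0,0,0,0,60,0,0,0,0,60,0,0,0,0,60,0,0,0,0,60,0,0,0,0]}}

```text
clock: 4.2
position: [0.6684, -0.1263, 0.1866]
ee_rot: [0.0, 0.702, 0.712, 0.0]
contact_force: [1.0, -0.3, 0.5]
width: 0.0512
```

```bash
python3 - <<'E'
from h import *
st,im=shot('wrist','w3'); print(st['position'].round(4),st['ee_rot'].round(4),st['width'],st['clock'],st['contact_force'])
a=cv2.convertScaleAbs(cv2.imread('pics/w3.png'),alpha=1.5)
g=st['position']-[0,0,.0]
for z in (.13,.115):
  for dx in (-.009,0,.009):
    u=proj('wrist',[.6669+dx,-.126,z],st)[0]; cv2.circle(a,tuple(int(v) for v in u),2,(0,0,255),1); print(u)
u=proj('wrist',[.669,-.061,.0825],st)[0];cv2.circle(a,tuple(int(v) for v in u),2,(0,255,0),1)
cv2.imwrite('pics/w3b.png',cv2.resize(a,(768,576),interpolation=cv2.INTER_CUBIC))
E
```

```text
[ 0.6684 -0.1263  0.1866] [2.000e-04 7.018e-01 7.124e-01 1.000e-04] 0.05123161740649513 4.2 [ 1.04626287 -0.26318008  0.5172283 ]
[233.99455697 207.45077571]
[248.37500899 207.63505706]
[262.75302609 207.81235512]
[235.10225923 199.69583168]
[248.57654306 199.86799169]
[262.0485591  200.03644394]
```

View pics/w3b.png

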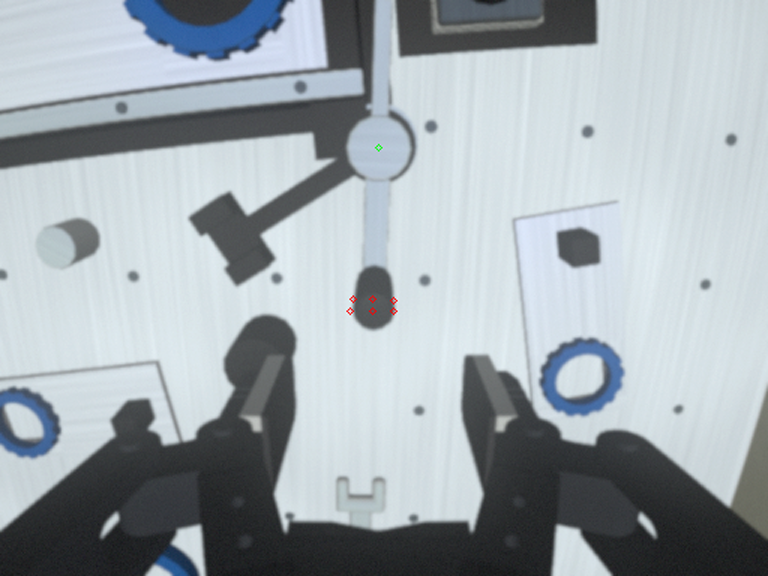

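The prediction (red: post, green: hinge) sits on the post at about (373,305) and on the hinge at (380,148). I'll descend and grip.

>>> {"op": "carry_out", "data": {"moves": [60,-0.1,0,-1.5,0,60,0,0,-1.5,0,60,0,0,-1.5,0,60,0,0,-1.5,0,60,0,0,-1.5,0,60,0,0,-1,0,60,0,0,-0.5,0,60,0,0,0,0,60,0,0,0,0,10,0,0,0,0]}}

```text
clock: 5.25
position: [0.6679, -0.1264, 0.0972]
ee_rot: [0.001, 0.702, 0.712, 0.0]
contact_force: [-0.3, -0.3, 0.3]
width: 0.0379
```

>>> {"op": "carry_out", "data": {"moves": [10,0,0,0,0,10,0,0,0,0,10,0,0,0,0,10,0,0,0,0,10,0,0,0,0,10,0,0,0,0,10,0,0,0,0,10,0,0,0,0,10,0,0,0,0,10,0,0,0,0]}}

```text
clock: 6.25
position: [0.6675, -0.1264, 0.0971]
ee_rot: [0.0, 0.702, 0.712, 0.0]
contact_force: [-1.8, 0.2, 4.9]
width: 0.0169
```

```bash
python3 - <<'E'
import numpy as np
h=np.array([.669,-.061]);a=np.linspace(-1.603,-2.595,11);r=.065
p=np.c_[np.cos(a),np.sin(a)]*r+h;print(p.round(4)); print((np.diff(p,axis=0)*100).round(2))
from h import *;s=manip.get_state();print(s['position'],s['contact_force'],s['width'])
E
```

```text
[[ 0.6669 -0.126 ]
 [ 0.6605 -0.1254]
 [ 0.6541 -0.1243]
 [ 0.6479 -0.1225]
 [ 0.642  -0.1201]
 [ 0.6362 -0.1171]
 [ 0.6308 -0.1136]
 [ 0.6258 -0.1096]
 [ 0.6212 -0.1051]
 [ 0.6171 -0.1001]
 [ 0.6135 -0.0948]]
[[-0.64  0.05]
 [-0.63  0.12]
 [-0.62  0.18]
 [-0.6   0.24]
 [-0.57  0.3 ]
 [-0.54  0.35]
 [-0.5   0.4 ]
 [-0.46  0.45]
 [-0.41  0.49]
 [-0.36  0.53]]
[ 0.66748903 -0.12642421  0.09709658] [-1.80416614  0.2193689   4.89035088] 0.016879135727303714
```

>>> {"op": "carry_out", "data": {"moves": [10,-0.64,0.05,0,-0.1,10,-0.63,0.12,0,-0.1,10,-0.62,0.18,0,-0.1,10,-0.6,0.24,0,-0.1,10,-0.57,0.3,0,-0.1,10,-0.54,0.35,0,-0.1,10,-0.5,0.4,0,-0.1,10,-0.46,0.45,0,-0.1,10,-0.41,0.49,0,-0.1,10,-0.36,0.53,0,-0.1]}}

```text
clock: 7.25
position: [0.6124, -0.0964, 0.0971]
ee_rot: [0.001, 0.958, 0.287, -0.002]
contact_force: [-5.9, -3.1, 7.2]
width: 0.0177
```

>>> {"op": "carry_out", "data": {"moves": [10,0,0,0,0,10,0,0,0,0,10,0,0,0,0,10,0,0,0,0,10,0,0,0,0,10,0,0,0,0,10,0,0,0,0,10,0,0,0,0,10,0,0,0,0,10,0,0,0,0]}}

```text
clock: 8.25
position: [0.6121, -0.0959, 0.0971]
ee_rot: [0.0, 0.957, 0.289, -0.002]
contact_force: [-6.3, -1.6, 8.9]
width: 0.017
```

```bash
python3 - <<'E'
from h import *
st,im=shot('wrist','w4'); print(st['position'].round(4),st['ee_rot'].round(4),st['width'],st['clock'],st['contact_force'])
a=cv2.convertScaleAbs(cv2.imread('pics/w4.png'),alpha=1.5)
cv2.imwrite('pics/w4b.png',cv2.resize(a,(768,576),interpolation=cv2.INTER_CUBIC))
E
```

```text
[ 0.6121 -0.0959  0.0971] [ 2.000e-04  9.574e-01  2.889e-01 -1.800e-03] 0.01698634634928645 8.25 [-6.33998162 -1.59730964  8.94643692]
```

View pics/w4b.png

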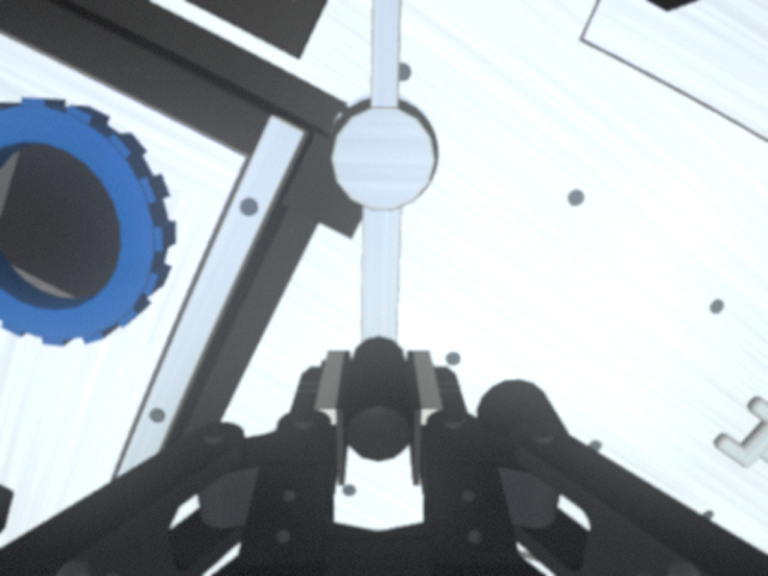

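>>> {"op": "carry_out", "data": {"moves": [45,0,0,0,0,45,0,0,0,0,45,0,0,0,0,45,0,0,0,0,45,0,0,1,0,45,0,0,2,0,45,0,0,3,0,45,0,0,4,0,45,0,0,3,0,45,0,0,2,0]}}

```text
clock: 9.3
position: [0.615, -0.0953, 0.2501]
ee_rot: [0.001, 0.957, 0.289, 0.002]
contact_force: [0.7, 0.1, 0.0]
width: 0.0383
```

>>> {"op": "carry_out", "data": {"moves": [45,-0.5,0.5,0.5,0.1,45,-0.5,0.5,0.5,0.1,45,-0.5,0.5,0.5,0.1,45,0,0,0,0.1,45,0,0,0,0,45,0,0,0,0,45,0,0,0,0,45,0,0,0,0,45,0,0,0,0,45,0,0,0,0]}}

```text
clock: 10.3
position: [0.599, -0.0802, 0.2612]
ee_rot: [-0.0, 0.881, 0.473, -0.0]
contact_force: [0.5, 0.1, -0.1]
width: 0.0383
```

```bash
python3 - <<'E'
from h import *
import pickle
st,im=shot('wrist','w5'); print(st['position'].round(4),st['ee_rot'].round(4),st['width'],st['clock'],st['contact_force'])
pickle.dump(st,open('w5.pkl','wb'))
a=cv2.convertScaleAbs(cv2.imread('pics/w5.png'),alpha=1.5)
cv2.imwrite('pics/w5b.png',cv2.resize(a,(768,576),interpolation=cv2.INTER_CUBIC))
E
```

```text
[ 0.599  -0.0802  0.2612] [-0.000e+00  8.811e-01  4.730e-01 -1.000e-04] 0.038348533291711014 10.3 [ 0.49995263  0.1390278  -0.11889884]
```

View pics/w5b.png

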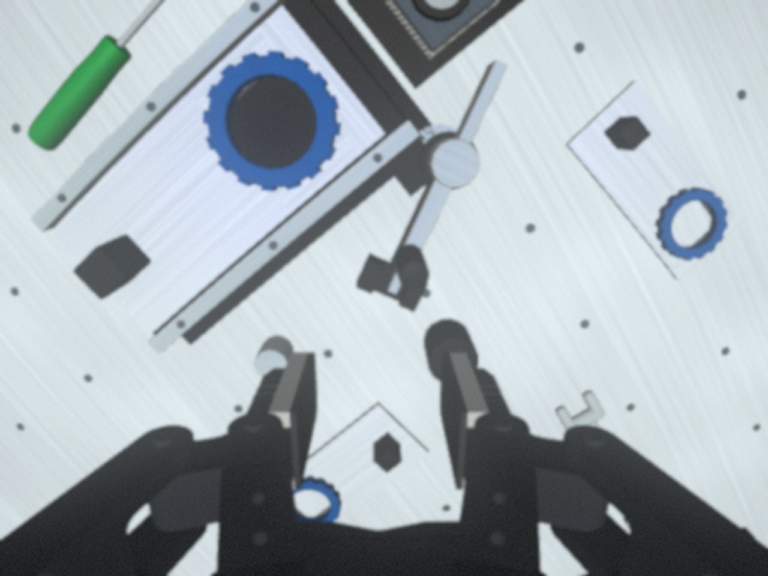

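```bash
python3 - <<'E'
from h import *
a=cv2.convertScaleAbs(cv2.imread('pics/w5.png'),alpha=1.5)
c=lambda x,y,w,h:cv2.convertScaleAbs(cv2.resize(a[y:y+h,x:x+w],None,fx=8,fy=8,interpolation=cv2.INTER_CUBIC),alpha=1)
o=np.zeros((600,800,3),np.uint8)
A=cv2.LUT(c(230,160,60,50),(255*(np.arange(256)/255)**.6).astype(np.uint8));B=c(40,150,70,50)
o[:400,:480]=A;o[:400,480:800]=cv2.resize(a[75:125,215:255],None,fx=8,fy=8,interpolation=cv2.INTER_CUBIC)
o[400:600,:280]=cv2.resize(a[150:200,40:110],None,fx=4,fy=4,interpolation=cv2.INTER_CUBIC)
o[400:600,300:500]=cv2.resize(a[0:50,165:215],None,fx=4,fy=4,interpolation=cv2.INTER_CUBIC)
cv2.imwrite('pics/w5c.png',o)
E
```

```text
(no output)
```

View pics/w5c.png

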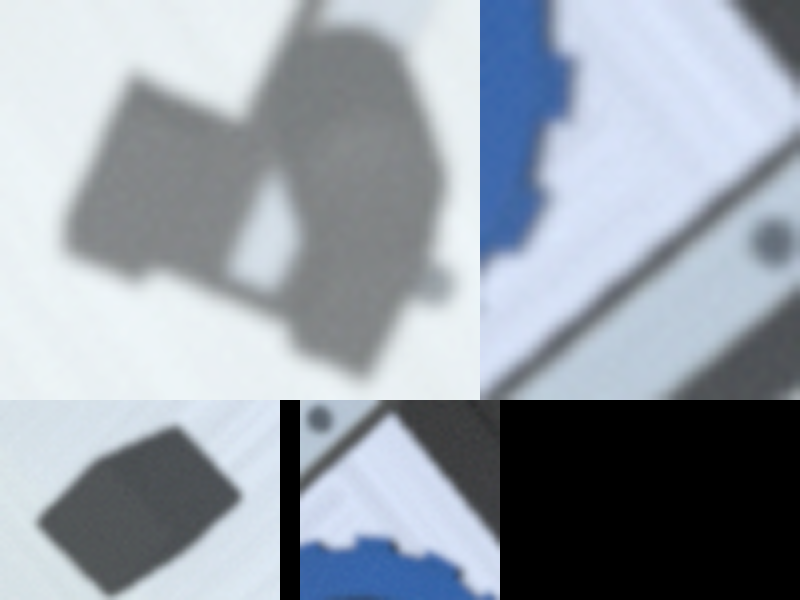

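```bash
python3 - <<'E'
from h import *
import pickle
st=pickle.load(open('w5.pkl','rb'))
W=lambda u,z:plane('wrist',[u],z,st)[0]
T=lambda x,y,z:W((230+x/8,160+y/8),z)
h=W((455/1.5,163/1.5),.0825);print('hinge',h)
ang=lambda p:(np.hypot(*(p-h)[:2]).round(4),np.arctan2(*(p-h)[1::-1]).round(4))
for n,c in dict(tip=(250,287,.0795),tl=(225,275,.0795),g1=(150,268,.0735),g2=(290,345,.0735),e1=(65,245,.0735),e2=(370,380,.0735)).items(): print(n,T(*c),ang(T(*c)))
print('blade end',ang(W((500/1.5,64/1.5),.0795)))
FR=W((254.6,90.2),.068);FL=W((188.3,3),.068);print('FR',FR,'FL',FL,np.hypot(*(FR-FL)[:2]))
e=(FL-FR)[:2];print('yaw',np.arctan2(-e[0],e[1]));nose=(FR+FL)/2
k=W((66,182),.108);print('nose',nose,'knob',k,'dist',np.hypot(*(nose-k)[:2]),'yaw kn',np.arctan2(*(nose-k)[1::-1]))
E
```

```text
hinge [ 0.66933919 -0.06230934  0.0825    ]
tip [ 0.58944594 -0.11294777  0.0795    ] (np.float64(0.0946), np.float64(-2.5767))
tl [ 0.58769838 -0.10987943  0.0795    ] (np.float64(0.0945), np.float64(-2.614))
g1 [ 0.57925191 -0.10546701  0.0735    ] (np.float64(0.0999), np.float64(-2.6948))
g2 [ 0.58848922 -0.12414136  0.0735    ] (np.float64(0.1018), np.float64(-2.4887))
e1 [ 0.57193726 -0.09690375  0.0735    ] (np.float64(0.1034), np.float64(-2.8003))
e2 [ 0.59451179 -0.1339262   0.0735    ] (np.float64(0.1036), np.float64(-2.3781))
blade end (np.float64(0.0646), np.float64(0.5739))
FR [ 0.64068367 -0.02357436  0.068     ] FL [0.63378536 0.07588996 0.068     ] 0.09970324959762752
yaw 0.06924374318029562
nose [0.63723451 0.0261578  0.068     ] knob [0.44933647 0.00761683 0.108     ] dist 0.188810595728704 yaw kn 0.09835727167691029
```

```bash
python3 - <<'E'
from h import *
a=cv2.convertScaleAbs(cv2.imread('pics/w2.png'),alpha=1.25)
o=np.zeros((600,800,3),np.uint8)
o[:400]=cv2.resize(a[70:120,260:360],None,fx=8,fy=8,interpolation=cv2.INTER_CUBIC)
o[400:600,:500]=cv2.resize(a[195:215,360:410],None,fx=10,fy=10,interpolation=cv2.INTER_CUBIC)
cv2.imwrite('pics/w2c.png',o)
E
```

```text
(no output)
```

View pics/w2c.png

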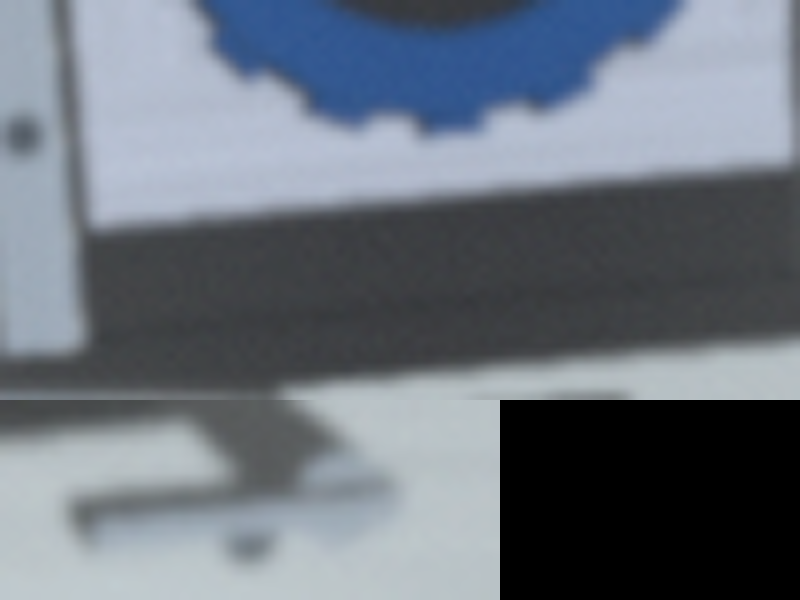

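```bash
python3 - <<'E'
from h import *
import pickle
st=pickle.load(open('w2.pkl','rb'));s5=pickle.load(open('w5.pkl','rb'))
W=lambda u,z:plane('wrist',[u],z,st)[0]
R_,L_=W((271.5,98.5),.068),W((359.4,90.6),.068)
b1,b2=W((272.5,111.3),.06),W((359.4,104.4),.06)
y=lambda a,b:np.arctan2(-(b-a)[0],(b-a)[1])
print('nose',R_,L_,np.hypot(*(L_-R_)[:2]),y(R_,L_));print('bed end',b1,b2,y(b1,b2))
m=W((360+8.7,195+13),.077);m2=W((360+8.7,195+12),.077);print('mark',m,m2)
f1,f2=W((369.5,206.3),.077),W((390,204.2),.077);print('finger yaw',y(f1,f2))
V=lambda u,v,z:plane('wrist',[(u/1.5,v/1.5)],z,s5)[0]
g=V(412,125,.072)-V(152,345,.072);print('guide R yaw',np.arctan2(g[1],g[0]),V(412,125,.072),V(152,345,.072))
g=V(250,5,.072)-V(35,220,.072);print('guide L yaw',np.arctan2(g[1],g[0]))
for th in (.085,.1):
  u=np.array([np.cos(th),np.sin(th)]);n=((R_+L_)/2)[:2]
  print(th,'nose->mark along',(m[:2]-n)@u,'lat',(m[:2]-n)@[-u[1],u[0]],'nose past bed',(n-((b1+b2)/2)[:2])@u,'mark past bed',(m[:2]-((b1+b2)/2)[:2])@u)
E
```

```text
nose [ 0.64245277 -0.02122442  0.068     ] [0.63280676 0.0784469  0.068     ] 0.10013699744538251 0.0964777728980722
bed end [ 0.65733383 -0.01946586  0.06      ] [0.64862284 0.08204195 0.06      ] 0.08560619996441174
mark [0.77094801 0.09895074 0.077     ] [0.76964934 0.09881604 0.077     ]
finger yaw 0.1024553581898712
guide R yaw 0.09711416577071927 [ 0.65997242 -0.028686    0.072     ] [ 0.42228506 -0.05184165  0.072     ]
guide L yaw 0.09751595218743989
0.085 nose->mark along 0.13880858773823748 lat 0.05876713976510271 nose past bed -0.01552041619006196 mark past bed 0.12328817154817551
0.1 nose->mark along 0.1396744461052464 lat 0.0566784778487188 nose past bed -0.015539130601757822 mark past bed 0.12413531550348858
```

>>> {"op": "carry_out", "data": {"moves": [60,-2,1.2,0,0.1364,60,-2,1.2,0,0.1364,60,-2,1.2,-1,0.1364,60,-2,1.2,-2,0.1364,60,-2,1.2,-2,0.1364,60,-2,1.2,-2,0,60,-2,1.2,-2,0,60,-1,0.5,-1.5,0,60,0,0,0,0,60,0,0,0,0]}}

```text
clock: 11.35
position: [0.4499, 0.0087, 0.1569]
ee_rot: [0.001, 0.672, 0.741, 0.0]
contact_force: [0.1, -0.4, 0.9]
width: 0.0514
```

>>> {"op": "carry_out", "data": {"moves": [60,0,0,0,0,60,0,0,0,0,60,0,0,0,0,60,0,0,0,0,60,0,0,0,0,60,0,0,0,0,60,0,0,0,0,60,0,0,0,0,60,0,0,0,0,60,0,0,0,0]}}

```text
clock: 12.35
position: [0.449, 0.0089, 0.1563]
ee_rot: [0.0, 0.672, 0.741, 0.0]
contact_force: [0.7, 0.3, 0.1]
width: 0.0514
```

```bash
python3 - <<'E'
from h import *
st,im=shot('wrist','w6'); q=st['ee_rot'];print(st['position'].round(4),2*np.arctan2(q[2],q[1])-np.pi/2,st['width'],st['clock'],st['contact_force'])
a=cv2.convertScaleAbs(cv2.imread('pics/w6.png'),alpha=1.5)
c,s=np.cos(.097),np.sin(.097)
for dx,dy in ((-.013,-.013),(.013,-.013),(.013,.013),(-.013,.013),(0,0)):
    u=proj('wrist',[.4488+dx*c-dy*s,.009+dx*s+dy*c,.108],st)[0]; cv2.circle(a,tuple(int(v) for v in u),2,(0,0,255),1)
cv2.imwrite('pics/w6b.png',cv2.resize(a,(768,576),interpolation=cv2.INTER_CUBIC))
E
```

```text
[0.449  0.0089 0.1563] 0.09705267132218998 0.05138989742792509 12.35 [0.72523762 0.27543825 0.10426622]
```

View pics/w6b.png

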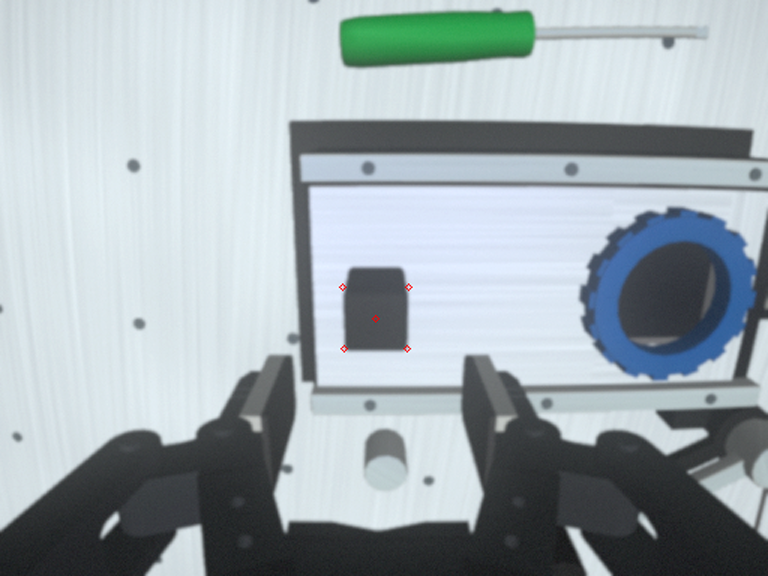

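>>> {"op": "carry_out", "data": {"moves": [60,0,0,-1.5,0,60,0,0,-1.5,0,60,0,0,-1.5,0,60,0,0,-1.5,0,60,0,0,-1,0,60,0,0,-0.6,0,60,0,0,-0.4,0,60,0,0,0,0,60,0,0,0,0,15,0,0,0,0], "squeeze": 50}}

```text
clock: 13.4
position: [0.4494, 0.0088, 0.0768]
ee_rot: [0.001, 0.672, 0.741, 0.0]
contact_force: [-0.2, -0.2, 0.2]
width: 0.038
```

>>> {"op": "carry_out", "data": {"moves": [15,0,0,0,0,15,0,0,0,0,15,0,0,0,0,15,0,0,0,0,15,0,0,0,0,15,0,0,0,0,15,0,0,0,0,15,0,0,0,0,15,0,0,0,0,15,0,0,0,0]}}

```text
clock: 14.4
position: [0.4488, 0.0088, 0.0769]
ee_rot: [0.0, 0.672, 0.741, -0.0]
contact_force: [-1.6, -1.1, 6.7]
width: 0.0255
```

```bash
python3 - <<'E'
from h import *
s=manip.get_state();print({k:np.round(s[k],4) for k in('clock','position','ee_rot','contact_force','moment','width')})
E
```

```text
{'clock': np.float64(14.4), 'position': array([0.4488, 0.0088, 0.0769]), 'ee_rot': array([ 1.000e-04,  6.719e-01,  7.406e-01, -1.000e-04]), 'contact_force': array([-1.5792, -1.1162,  6.7492]), 'moment': array([0.0329, 0.4284, 0.1059]), 'width': np.float64(0.0255)}
```

>>> {"op": "carry_out", "data": {"moves": [15,0.3,0.029,0,0,15,0.5,0.049,0,0,15,0.7,0.068,0,0,15,0.7,0.068,0,0,15,0.7,0.068,0,0,15,0.7,0.068,0,0,15,0.7,0.068,0,0,15,0.7,0.068,0,0,15,0.7,0.068,0,0,15,0.7,0.068,0,0]}}

```text
clock: 15.4
position: [0.5085, 0.0151, 0.0769]
ee_rot: [-0.003, 0.672, 0.741, -0.003]
contact_force: [-12.5, -1.3, 13.7]
width: 0.0253
```

```bash
python3 - <<'E'
from h import *
s=manip.get_state();print({k:np.round(s[k],4) for k in('clock','position','ee_rot','contact_force','moment','width')})
E
```

```text
{'clock': np.float64(15.4), 'position': array([0.5085, 0.0151, 0.0769]), 'ee_rot': array([-0.0029,  0.6718,  0.7407, -0.0028]), 'contact_force': array([-12.4844,  -1.3076,  13.695 ]), 'moment': array([-0.1433,  0.9131,  0.0241]), 'width': np.float64(0.0253)}
```

>>> {"op": "carry_out", "data": {"moves": [15,0.7,0.068,0,0,15,0.7,0.068,0,0,15,0.7,0.068,0,0,15,0.7,0.068,0,0,15,0.7,0.068,0,0,15,0.7,0.068,0,0,15,0.7,0.068,0,0,15,0.7,0.068,0,0,15,0.5,0.049,0,0,15,0.3,0.029,0,0]}}

```text
clock: 16.4
position: [0.5723, 0.0212, 0.0771]
ee_rot: [-0.003, 0.672, 0.741, -0.003]
contact_force: [-13.9, -1.8, 15.4]
width: 0.0253
```

>>> {"op": "carry_out", "data": {"moves": [15,0,0,0,0,15,0,0,0,0,15,0,0,0,0,15,0,0,0,0,15,0,0,0,0,15,0,0,0,0,15,0,0,0,0,15,0,0,0,0,15,0,0,0,0,15,0,0,0,0]}}

```text
clock: 17.4
position: [0.5728, 0.0212, 0.077]
ee_rot: [-0.003, 0.672, 0.741, -0.003]
contact_force: [-10.4, -1.4, 11.7]
width: 0.0254
```

```bash
python3 - <<'E'
from h import *
s=manip.get_state();print({k:np.round(s[k],4) for k in('clock','position','ee_rot','contact_force','moment','width')})
u=np.array([np.cos(.097),np.sin(.097)]);n=s['position'][:2]+.19*u;print('to go',(np.array([.7709,.099])-n)@u,n)
for k in('side','top'):shot(k,k+'1')
a=cv2.imread('pics/side1.png')[180:250,180:330];b=cv2.imread('pics/top1.png')[145:215,215:315]
o=np.zeros((600,750,3),np.uint8);o[:350]=cv2.resize(a,(750,350),interpolation=cv2.INTER_CUBIC);o[350:595,:350]=cv2.convertScaleAbs(cv2.resize(b,(350,245),interpolation=cv2.INTER_CUBIC),alpha=1.6)
cv2.imwrite('pics/v1.png',o)
E
```

```text
{'clock': np.float64(17.4), 'position': array([0.5728, 0.0212, 0.077 ]), 'ee_rot': array([-0.0027,  0.6718,  0.7407, -0.0027]), 'contact_force': array([-10.4139,  -1.4063,  11.6543]), 'moment': array([-0.1304,  1.2463,  0.0215]), 'width': np.float64(0.0254)}
to go 0.014733971147478396 [0.76187357 0.03962883]
```

View pics/v1.png

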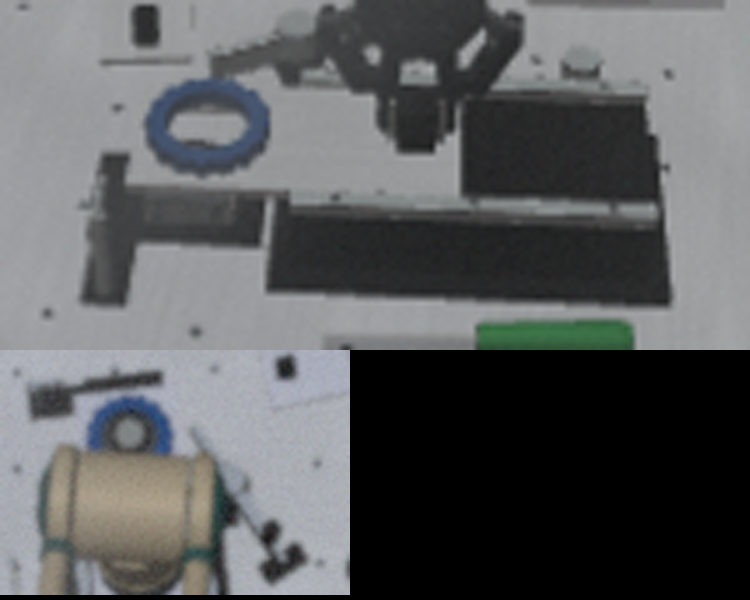

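>>> {"op": "carry_out", "data": {"moves": [15,0.2,0.019,0,0,15,0.3,0.029,0,0,15,0.3,0.029,0,0,15,0.3,0.029,0,0,15,0.2,0.02,0,0,15,0.1,0.01,0,0,15,0.05,0.005,0,0,15,0,0,0,0,15,0,0,0,0,15,0,0,0,0]}}

```text
clock: 18.5
position: [0.5858, 0.0225, 0.0772]
ee_rot: [-0.004, 0.672, 0.741, -0.004]
contact_force: [-14.3, -1.0, 14.3]
width: 0.0252
```

```bash
python3 - <<'E'
from h import *
s=manip.get_state();print({k:np.round(s[k],4) for k in('clock','position','ee_rot','contact_force','moment','width')})
u=np.array([np.cos(.097),np.sin(.097)]);v=np.array([-u[1],u[0]]);n=s['position'][:2]+.19*u;print('to go',(np.array([.7709,.099])-n)@u,n)
ims=[]
for i in range(6): 
    ims.append(manip.get_image('side').astype(float))
a=np.mean(ims,0)[:,:,::-1];np.save('side2.npy',a);print(manip.get_state()['position'])
# predicted pixels
P=lambda along,lat,z:proj('side',[*(n+along*u+lat*v),z])[0]
for nm,q in dict(noseL=P(0,.05,.068),noseR=P(0,-.05,.068),mid=P(0,0,.068)).items():print(nm,q)
print('mark',proj('side',[.7709,.099,.077]),'post end',proj('side',[.7709-.038*u[1],.099+.038*u[0],.077]))
x0,y0=185,185
c=np.clip((a[y0:y0+60,x0:x0+60]-60)*1.6,0,255).astype(np.uint8);c=cv2.resize(c,(600,600),interpolation=cv2.INTER_CUBIC)
cv2.imwrite('pics/v2.png',c)
E
```

```text
{'clock': np.float64(18.5), 'position': array([0.5858, 0.0225, 0.0772]), 'ee_rot': array([-0.0037,  0.6718,  0.7407, -0.0037]), 'contact_force': array([-14.2665,  -1.0461,  14.3492]), 'moment': array([-0.1881,  1.6524, -0.0856]), 'width': np.float64(0.0252)}
to go 0.0016185091995904919 [0.77492434 0.04093035]
[0.5858356  0.02252135 0.07721637]
noseL [200.16201322 215.60440555]
noseR [204.29043942 194.97661265]
mid [202.28038057 205.00241434]
mark [[199.08729669 215.4497288 ]] post end [[197.35944493 224.00049092]]
```

View pics/v2.png

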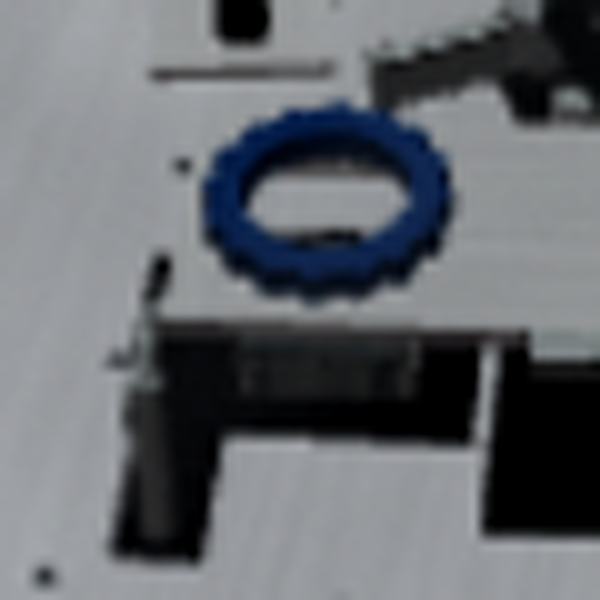

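```bash
python3 - <<'E'
from h import *
a=np.load('side2.npy').mean(2)
print('col    ',list(range(194,212)))
for r in range(196,227):print(r,a[r,194:212].round().astype(int))
s=manip.get_state()
u=np.array([np.cos(.097),np.sin(.097)]);v=np.array([-u[1],u[0]]);n=s['position'][:2]+.19*u
P=lambda along,lat,z:proj('side',[*(n+along*u+lat*v),z])[0].round(1)
print('nose L bottom',P(0,.05,.06),'5mm fwd',P(.005,.05,.068),'-40 L bottom',P(-.04,.05,.06))
im=a.copy();b=cv2.inRange(cv2.cvtColor(np.load('side2.npy').astype(np.uint8),cv2.COLOR_BGR2HSV),(100,120,30),(130,255,255))[190:220,200:235]
ys,xs=np.nonzero(b);print('ring bbox',xs.min()+200,xs.max()+200,ys.min()+190,ys.max()+190)
t=np.linspace(0,2*np.pi,60);c=n-.05*u
q=np.vstack([proj('side',np.c_[c[0]+.04*np.cos(t),c[1]+.04*np.sin(t),np.full(60,z)]) for z in(.068,.082)]);print(q.min(0),q.max(0))
E
```

```text
col     [194, 195, 196, 197, 198, 199, 200, 201, 202, 203, 204, 205, 206, 207, 208, 209, 210, 211]
196 [156 157 158 158 157 157 157 157 158 158 159 157 156 157 157 156 150 150]
197 [157 156 157 157 156 155 156 157 158 158 158 157 156 157 156 146 117 109]
198 [155 155 157 157 155 156 156 157 157 158 158 156 155 153 150 100  82  82]
199 [155 156 156 156 155 155 155 157 157 158 157 155 151 132 113  89  82  81]
200 [155 156 155 155 155 155 155 157 150 146 154 155 121  88  83  83  78  67]
201 [155 156 156 154 155 155 156 156 127  96 145 152 102  82  82  80  68  64]
202 [155 156 156 154 154 154 156 155 145 130 150 133 102  85  83  69  67  84]
203 [155 156 155 155 155 154 155 156 157 157 155 103  82  82  84  66  87 137]
204 [155 156 155 154 155 155 155 156 157 157 154  99  82  84  84  69 124 151]
205 [156 156 155 154 154 154 155 156 158 157 154  97  81  84  85  84 145 155]
206 [156 154 155 155 156 154 155 156 158 156 155 106  85  84  84 105 142 154]
207 [156 155 155 155 156 155 156 157 157 155 154 109  80  83  85  86 105 138]
208 [155 155 155 155 155 154 157 158 158 154 155 106  71  77  85 
[... 1016 characters left out ...]
9  79  74]
222 [158 158 158 149 137 116 102  78  66  67  66  66  67  66  68  80  74  72]
223 [158 157 157 139 120 115 111  80  66  66  66  66  65  67  67  83  75  72]
224 [158 157 158 129  95  92  83  69  66  66  66  67  66  67  68  74  72  70]
225 [158 157 158 120  91  86  81  70  66  66  66  66  65  65  66  65  65  64]
226 [156 157 158 107  84  86  81  72  67  65  66  66  66  65  65  65  65  64]
nose L bottom [200.4 217.3] 5mm fwd [198.6 215.5] -40 L bottom [212.4 217.8]Traceback (most recent call last):
  File "<stdin>", line 10, in <module>
    return umr_minimum(a, axis, None, out, keepdims, initial, where)
ValueError: zero-size array to reduction operation minimum which has no identity
```

```bash
python3 - <<'E'
from h import *
A=np.load('side2.npy');f=A[:,:,0]-A[:,:,2]
s=manip.get_state();u=np.array([np.cos(.097),np.sin(.097)]);n=s['position'][:2]+.19*u
m=(f>20).astype(np.uint8);m[:190]=0;m[222:]=0;m[:,:195]=0;m[:,:] *= 1;m[:,240:]=0
k,l,st,ce=cv2.connectedComponentsWithStats(m);i=1+st[1:,4].argmax();print(st[i],ce[i])
def sub(row):  # left & right half-max crossings of blue-ness
    r=f[row,198:238];x=np.arange(198,238);h=r.max()/2;j=np.nonzero(r>h)[0];a,b=j[0],j[-1]
    return x[a]-(r[a]-h)/(r[a]-r[a-1]),x[b]+(r[b]-h)/(r[b]-r[b+1])
for r in (202,204,206,208):print(r,sub(r))
t=np.linspace(0,2*np.pi,400);t0=t
for d in(0,-.002,-.004):
  c=n+(d-.05)*u
  q=np.vstack([proj('side',np.c_[c[0]+.04*np.cos(t),c[1]+.04*np.sin(t),np.full(400,z)]) for z in(.068,.082)])
  hull=cv2.convexHull(q.astype(np.float32)).reshape(-1,2);H=np.vstack([hull,hull[:1]])
  for r in(202,204,206,208):
    xs=[H[i,0]+(r-H[i,1])/(H[i+1,1]-H[i,1])*(H[i+1,0]-H[i,0]) for i in range(len(H)-1) if (H[i,1]-r)*(H[i+1,1]-r)<0]
    print(d,r,np.round([min(xs),max(xs)],2))
E
```

```text
[205 195  25  18 186] [217.22580645 203.58064516]
202 (np.float64(205.35652173913044), np.float64(228.9561403508772))
204 (np.float64(205.11940298507463), np.float64(229.48993288590603))
206 (np.float64(204.8653846153846), np.float64(228.49358974358975))
208 (np.float64(206.44859813084113), np.float64(227.24528301886792))
0 202 [204.95 228.78]
0 204 [204.87 228.86]
0 206 [205.06 228.88]
0 208 [205.39 228.3 ]
-0.002 202 [205.55 229.38]
-0.002 204 [205.46 229.45]
-0.002 206 [205.66 229.47]
-0.002 208 [205.98 228.91]
-0.004 202 [206.15 229.97]
-0.004 204 [206.06 230.05]
-0.004 206 [206.25 230.07]
-0.004 208 [206.57 229.51]
```

>>> {"op": "carry_out", "data": {"moves": [15,0.1,0.01,0,0,15,0.1,0.01,0,0,15,0,0,0,0,15,0,0,0,0,15,0,0,0,0,15,0,0,0,0,15,0,0,0,0,15,0,0,0,0,15,0,0,0,0,15,0,0,0,0]}}

```text
clock: 19.8
position: [0.5881, 0.0227, 0.0772]
ee_rot: [-0.003, 0.672, 0.741, -0.004]
contact_force: [-13.0, -1.4, 14.8]
width: 0.0254
```

```bash
cat > chk.py <<'E'
from h import *
s=manip.get_state();print({k:np.round(s[k],4) for k in('clock','position','ee_rot','contact_force','qd','width')})
u=np.array([np.cos(.097),np.sin(.097)]);n=s['position'][:2]+.19*u;print('to go',(np.array([.7709,.099])-n)@u)
a=np.mean([manip.get_image('side').astype(float) for i in range(4)],0).mean(2)
for r in range(209,218):print(r,a[r,196:206].round().astype(int))
print(manip.get_state()['position'])
print(proj('side',[*(n+.05*np.array([-u[1],u[0]])),.068]))
E
python3 chk.py
```

```text
{'clock': np.float64(19.8), 'position': array([0.5881, 0.0227, 0.0772]), 'ee_rot': array([-0.0035,  0.6718,  0.7407, -0.0036]), 'contact_force': array([-12.9777,  -1.3808,  14.7859]), 'qd': array([ 0.0002,  0.0008, -0.0005, -0.0005, -0.0008,  0.0002]), 'width': np.float64(0.0254)}
to go -0.0006687894103465032
209 [155 156 155 155 152 156 155 155 156 106]
210 [156 155 155 156 128 143 154 155 156 139]
211 [156 156 155 152  94 121 150 155 156 153]
212 [156 156 157 138  87 140 155 155 156 154]
213 [156 156 158 130  90 141 155 155 156 154]
214 [157 157 157 108  88 143 155 156 156 152]
215 [157 157 158 119 115 148 156 156 155 154]
216 [158 158 154 125 113 137 143 145 142 142]
217 [158 158 138 123  97  91  92  93  92  91]
[0.58805666 0.02271727 0.07722887]
[[199.47078253 215.56871709]]
```

```bash
cat > prof.py <<'E'
from h import *
s=manip.get_state();u=np.array([np.cos(.097),np.sin(.097)]);v=np.array([-u[1],u[0]]);n=s['position'][:2]+.19*u
al=np.arange(-.012,.0161,.002)
print('along',(al*1000).astype(int))
for cam_ in('top','side'):
    a=np.mean([manip.get_image(cam_).astype(float) for i in range(6)],0).mean(2).astype(np.float32)
    def pr(lats,z):
        o=[]
        for l in lats:
            q=proj(cam_,np.c_[n+al[:,None]*u+l*v,np.full(len(al),z)]).astype(np.float32)
            o.append(cv2.remap(a,q[:,:1],q[:,1:],cv2.INTER_LINEAR).ravel())
        return np.mean(o,0).round().astype(int)
    for lo,hi in((-.048,-.02),(-.02,0),(0,.02),(.02,.035),(.035,.048)): print(cam_,'nose',lo,pr(np.linspace(lo,hi,8),.068))
    for lo,hi in((.058,.068),(.068,.078),(.078,.09)): print(cam_,'finger',lo,pr(np.linspace(lo,hi,8),.077))
E
python3 prof.py
```

```text
along [-12 -10  -8  -6  -4  -2   0   2   4   6   8   9  12  14  16]
top nose -0.048 [104 106 109 109 109 108 108 109 109 109 110 109 109 109 109]
top nose -0.02 [ 62  70  81  92  99 104 107 108 109 109 110 110 110 110 110]
top nose 0 [ 63  71  81  91  98 101 101 100 100 101 104 107 109 110 109]
top nose 0.02 [100 104 107 108 108 108 108 109 109 110 110 110 110 110 110]
top nose 0.035 [107 108 108 109 110 110 110 110 110 110 110 110 110 110 111]
top finger 0.058 [ 43  50  59  69  79  89  97 103 107 109 110 111 112 113 113]
top finger 0.068 [ 43  47  58  68  80  91  99 105 108 110 111 112 112 113 113]
top finger 0.078 [ 53  60  68  76  84  92  98 104 107 110 111 112 113 113 113]
side nose -0.048 [132 140 148 153 155 154 154 154 156 157 157 156 156 156 156]
side nose -0.02 [ 87  97 113 135 150 152 150 150 154 155 155 155 155 155 154]
side nose 0 [101 121 135 150 155 156 156 155 155 155 155 155 155 155 155]
side nose 0.02 [153 156 155 153 146 135 119 120 142 153 156 156 156 156 156]
side nose 0.035 [155 156 155 151 143 118  98 112 136 155 157 157 157 157 156]
side finger 0.058 [114 114 112 111 109 120 130 143 154 158 158 158 158 158 157]
side finger 0.068 [ 71  72  79  92 111 125 122 133 148 150 152 156 158 158 158]
side finger 0.078 [ 70  76  91 102 116 122 124 128 133 135 144 152 157 158 157]
```

>>> {"op": "carry_out", "data": {"moves": [15,0.1,0.01,0,0,15,0,0,0,0,15,0,0,0,0,15,0,0,0,0,15,0,0,0,0,15,0,0,0,0,15,0,0,0,0,15,0,0,0,0,15,0,0,0,0,15,0,0,0,0]}}

```text
clock: 21.6
position: [0.5881, 0.0227, 0.0773]
ee_rot: [-0.004, 0.672, 0.741, -0.004]
contact_force: [-14.9, -1.4, 15.7]
width: 0.0253
```

```bash
python3 chk.py | head -3; python3 prof.py | grep -E "along|side"
python3 - <<'E'
from h import *
# bystanders: change between first and current side/top views
for n,(boxes) in dict(top=[('spanner',(350,175,410,200)),('ring',(370,222,405,258)),('lens',(312,198,330,215)),('gauge',(292,236,308,252)),('driver',(216,200,230,262)),('pot',(148,194,168,212))]).items():
    a=cv2.imread(f'pics/{n}0.png').astype(float);b=manip.get_image(n)[:,:,::-1].astype(float)
    for nm,(x0,y0,x1,y1) in boxes:
        print(nm,np.abs(a-b)[y0:y1,x0:x1].mean().round(1),cv2.phaseCorrelate(a[y0:y1,x0:x1].mean(2),b[y0:y1,x0:x1].mean(2))[0])
E
```

```text
{'clock': np.float64(21.6), 'position': array([0.5881, 0.0227, 0.0773]), 'ee_rot': array([-0.0042,  0.6718,  0.7407, -0.0043]), 'contact_force': array([-14.9033,  -1.4297,  15.7374]), 'qd': array([ 0.0013, -0.0002, -0.0013, -0.0012,  0.    , -0.0004]), 'width': np.float64(0.0253)}
to go -0.0006724433289098142
209 [155 155 155 156 152 156 154 154 156 105]
along [-12 -10  -8  -6  -4  -2   0   2   4   6   8   9  12  14  16]
side nose -0.048 [132 140 149 153 155 154 154 154 156 157 157 156 156 156 156]
side nose -0.02 [ 87  97 113 135 150 152 150 150 154 155 155 155 155 155 155]
side nose 0 [102 122 136 150 155 156 156 156 155 155 155 155 155 155 155]
side nose 0.02 [153 156 155 153 146 135 119 120 144 153 156 156 156 156 156]
side nose 0.035 [155 155 155 151 142 117  98 112 136 155 157 157 157 157 157]
side finger 0.058 [113 113 112 111 109 120 130 144 154 158 157 158 158 158 157]
side finger 0.068 [ 71  72  79  93 112 124 122 133 148 149 153 157 158 158 158]
side finger 0.078 [ 70  77  91 102 116 122 124 128 133 135 144 153 157 158 158]
spanner 3.0 (-0.1032881130458776, 0.5147647714570738)
ring 3.0 (0.06909963248911666, -0.1349005152737277)
lens 3.5 (-0.20549377544336878, -0.12384557864138479)
gauge 3.0 (0.1363021962669544, 0.0376501428924767)
driver 14.3 (0.20327139552093332, -0.5559200660841341)
pot 3.4 (0.19361343958146193, -0.08644926628345928)
```

>>> {"op": "carry_out", "data": {"moves": [15,0.1,0.01,0,0,15,0,0,0,0,15,0,0,0,0,15,0,0,0,0,15,0,0,0,0,15,0,0,0,0,15,0,0,0,0,15,0,0,0,0,15,0,0,0,0,15,0,0,0,0]}}

```text
clock: 23.45
position: [0.5899, 0.0229, 0.0773]
ee_rot: [-0.004, 0.672, 0.741, -0.004]
contact_force: [-13.3, -0.5, 13.9]
width: 0.0255
```

```bash
python3 chk.py
```

```text
{'clock': np.float64(23.45), 'position': array([0.5899, 0.0229, 0.0773]), 'ee_rot': array([-0.0036,  0.6718,  0.7407, -0.0037]), 'contact_force': array([-13.3056,  -0.4754,  13.8726]), 'qd': array([-0.0009,  0.0006,  0.0004, -0.0011,  0.0005, -0.0006]), 'width': np.float64(0.0255)}
to go -0.0025132015489506294
209 [155 156 156 156 152 154 154 155 122  85]
210 [155 156 156 156 128 147 155 155 141 116]
211 [156 157 155 152 104 141 155 155 155 139]
212 [156 156 156 136 113 145 155 155 154 153]
213 [157 157 157 130 130 151 156 155 154 154]
214 [158 157 158 108 135 154 156 156 154 154]
215 [158 158 159 119 116 148 156 156 154 154]
216 [157 157 153 125 113 138 145 144 141 143]
217 [158 158 137 122  98  91  92  92  90  92]
[0.58990085 0.02292275 0.07720852]
[[198.91148376 215.54995139]]
```

```bash
python3 -c "
from rig import manip
s=manip.get_state();print(s['clock'],s['position'],abs(s['qd']).max());print(manip.sign_off())"
```

```text
23.65 [0.58990085 0.02292275 0.07720852] 0.001320153043200712
the job is handed in; nothing more can be done
None
```

The job is handed in at 23.65 s, with the carrier still gripped by its knob, on the bed and steady at the mark. The one open point is how exactly the leading edge lines up with the pointer, where my two checks disagree by about 2.5 mm.

**Lever:** I swung it about 1.0 rad and let go. The close-up showed its tip within about 0.02 rad (under 2 mm) of the middle of the notch. A later top view still showed it there.

**Carrier:** I slid it about 142 mm along the bed without lifting it. At the end the arm was still. The tool was tilted by about 0.4° and pressing down with about 14 N, so the plate should be flat on the bed.

**Alignment checks:**
- **Side camera:** the edge of the plate matches the pointer to within about 0.5 mm.
- **Wrist-camera distance plus arm travel:** the edge is about 2 to 2.5 mm past the pointer.
- **Last nudges:** I aimed for a point between the two. The first 1 mm nudge did not move the plate, and the second moved it 1.8 mm, so it ended nearer the side camera's answer.
- **Top camera:** it was too coarse to settle which is right.

**Bystanders:** the spare ring, gauge, lens, pot and spanner showed no clear movement in before-and-after pictures. The driver's patch of the picture changed, probably because the arm was in front of it; the arm did not work near it. I did not check the tray.

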